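# Fold in the mug carton's side flaps and hold its lid open

### The job

We are sending this carton of mugs back. Fold its two side flaps down flat over the mugs, then bring the big lid over to 60 degrees from closed and hold it there so that I can lay the returns slip inside: finish with the gripper still holding the lid, never let the lid fall shut, and leave the other kitchen things standing where they are.

Things in the scene. Friction and masses are not known exactly. Their poses are not given: they have to be found in the camera images.
- carton: Brown carton fixed to the worktop, 180 mm deep (its x), 280 mm wide (its y), 5 mm walls 130 mm high, holding six upside-down mugs 100 mm high. Origin: centre of its underside; x points away from the robot (yaw within 0.3 rad), y to the robot's left, z up. Side flaps are hinged on its two short top edges, a big lid on its far (+x) top edge; all start roughly upright.
- left_flap (a joint): Left (+y) side flap, rad: 0 = flat inward over the mugs, 1.57 = upright, more = leaning outward (to 2.1). Hinge at carton y 140, z 133 mm; spans carton x -83 to 67 mm, 100 mm from hinge to free edge, 4 mm thick, white inside. Stiff crease (0.035 N m friction): stays where it is left, no spring back; push its outer face in and down with about 1 N.
- right_flap (a joint): Right (-y) side flap, mirror image of the left: rad, 0 = flat inward over the mugs, 1.57 = upright, more = leaning outward (to 2.1). Hinge at carton y -140, z 133 mm; same size and same stiff crease as the left flap.
- lid (a joint): Big lid, rad: 0 = closed flat, 1.57 = upright, more = leaning away from the robot (to 1.95); 60 degrees = 1.047. 120 g, 280 mm wide, 170 mm hinge to free edge, 5 mm thick; the last 30 mm is a dark hem 10 mm thick, same mid-plane. Weak hinge (0.024 N m friction): stays only from about 1.35 to 1.79, nearer closed it falls shut if let go. Flaps and lid do not hinder one another.
- lid_hinge (a point): Middle of the lid's hinge line, on the carton (carton x 90, y 0, z 138 mm), in the lid's mid-plane; axes as the carton's. The hinge line runs along the carton's y.
- lid_edge (a point): Middle of the lid's free edge at mid-thickness, 170 mm from the hinge line. Its axes turn with the lid: x towards the hinge, y along the hinge line, z out of the lid's outer face (up when closed).
- kettle: A black electric kettle, 156 mm across and 210 mm tall, standing free at the back right; leave it standing. Origin: centre of its underside.
- mug: A blue mug, 80 mm across and 95 mm tall, on the left; leave it standing. Origin: centre of its underside.
- tape_roll: A roll of amber packing tape lying flat, 100 mm across and 48 mm tall, on the left near the robot; leave it standing. Origin: centre of its underside.
- soap_bottle: A green bottle, 64 mm across and 190 mm tall, at the back; leave it standing. Origin: centre of its underside.
- coffee_jar: An amber jar with a steel cap, 84 mm across and 130 mm tall, at the back left; leave it standing. Origin: centre of its underside.
- bowl: A white bowl, 130 mm across and 60 mm tall, on the right near the robot; leave it standing. Origin: centre of its underside.

How it is judged:
On the way, in this order (a step that is already met when the one before it is completed fails the run):
1. both side flaps are folded flat while the lid still stands open (value of joint each of left_flap, right_flap below 0.2 rad and value of joint lid above 1.3 rad), for 0.2 s.
2. the gripper holds the lid at 60 degrees (value of joint lid between 0.907 and 1.187 rad and contact force between the fingers and carton above 0.05 N), for 0.5 s.
At the end, for the whole second after the job is handed in: The lid is held still by the fingers at 60 degrees from closed, within 8 degrees, and both side flaps lie flat (within 0.2 rad, about 11 degrees) (all of step 2 and value of joint each of left_flap, right_flap below 0.2 rad and velocity of joint lid between -0.1 and 0.1 rad/s); the arm keeps its last pose, push and grip.
It fails at once if the lid falls shut (below about 30 degrees) (value of joint lid below 0.5 rad).
It fails at once if one of the other kitchen things is moved by more than 30 mm or tipped (distance of any of kettle, mug, tape_roll, soap_bottle, coffee_jar, bowl from where it was at the start of the episode above 0.03 m or angle between any of kettle, mug, tape_roll, soap_bottle, coffee_jar, bowl's own z axis and vertical above 0.3 rad).
It also fails if it takes over 59 s, if anything falls off the work surface, if the arm or the gripper's body presses on something with over 40 N, if the wrist force passes 120 N, or if a joint passes its speed limit or range.

### The arm

A 7-joint arm with a two-finger parallel gripper is mounted at the origin on the work surface. World frame = base frame: x ahead of the robot, y to its left, z up, the work surface at z = 0. Lengths are in m, angles in rad, forces in N, time in s.
With the tool pointing down it reaches from about 0.425 to 0.925 m from the base axis. Payload 6.8 kg.
Tool frame: the origin (TCP) lies on the centre line of the jaws, within the pads' length; the fingertips stand 25 mm ahead of it and the grasp point (between the pads) lies 6 mm ahead of it (r.nose_length is the distance from the TCP to the fingertips, in m); z points along the fingers, x is the direction in which the jaws open and shut, and the axes are right-handed (so a half turn about z gives the same grasp; the last joint's range is limited). The gripper opens to 88 mm and grips with 3 to 60 N. Pads are 20 mm wide; open, the fingers measure 115 mm over their backs; the gripper's body (75 mm by 178 mm) begins 61 mm behind the grasp point.
Start: joints at [-1.445, 0.477, 0.022, 1.555, -0.011, 1.109, -0.083], TCP at [0.156, 0.657, 0.213] pointing down, gripper open.
Joint ranges: [-2.96, 2.96], [-0.34, 2.1], [-1.41, 1.46], [0.24, 2.44], [-1.37, 4.51], [0.17, 1.92], [-2.96, 2.96]. Speed limits (rad/s): [2.39, 2.39, 3.14, 3.14, 3.14, 3.14, 3.14].

### API

Orientations are given as a rotation vector (axis times angle).
In Python, from workcell import r, optics, job gives the robot as it stands. The module is installed in compiled form; this text tells all that it offers.
- The arm moves only by the tool play_rows, never from a script. Its argument "rows" is text: rows parted by semicolons, each of 7 numbers parted by spaces: the turn, a rotation vector about the tool's x, y, z in degrees, then the shift along the tool's x, y, z in m, then the finger opening in m, from 0 to 0.0878. In form: wx wy wz tx ty tz grip; .... A call has 1 to 10 rows; each row is the pose to reach, as a shift and turn from the pose commanded when the call began, along the tool's axes at that moment; what a row does not reach only later rows make up. A row lasts 1/8 s, in which the tool goes at most 62.5 mm and 10.7 degrees, less where a joint would pass 70% of its speed; a pose out of reach is approached as far as the arm can. A call with a gripper value outside its range is refused whole. The fingers move at their own pace and stop on an object; "grip_force" is the grip in N (left out, the last holds). Time passes only in rows, so rows that repeat a pose let the fingers close. It gives the time, the measured TCP pose, the force and the opening at its end, in the units of the state.
- r.get_obs(): the state, without advancing time (a new reading comes with each control period).
- optics.get_image(name): name is "side" or "top"; returns (picture, depth): 420x560x3 uint8, red, green, blue; 420x560 float32, m along the optical axis (not along the pixel's ray), 0 where there is no reading.
- optics.camera_model(name): a dict with "fx", "fy", "cx", "cy" (pixels), "R" (3x3) and "t" (3): a world point X has camera coordinates R X + t. Camera axes: x right, y down, z forward; pixel columns grow to the right and rows downward; lengths in m; the calibration is good to about 2 mm. A picture is of the moment at which its call begins. camera_model takes no time and is no camera call.
- job.hand_in(): hands the job in, once; it reports no verdict.
The state is a dict: "t": time; "joint_pos": joint angles; "qvel": joint speeds; "effort": joint torques, N m; "ee_pos": TCP position; "ee_rot": TCP orientation; "wrist_force": force on the tool from outside, world axes, zero at the start; "moment": the same for the moment, N m; "opening": opening from 0.0 (shut) to 1.0 (fully open).
Only numpy, scipy, OpenCV 4.12 (cv2) and the standard library are available. Lean on these libraries where they do the work, as an engineer would, in place of code of your own. Each camera call takes 0.05 s, during which the arm holds its last target. There are 200 camera calls.

## Working session

There is one attempt and no reset: what is moved stays moved. The work goes in short steps, Python scripts to look and compute and a tool call to move; the robot and the scene stay as the last step left them, time stands still between calls to the robot, and variables do not carry over. Pictures are saved under pics/ and viewed, about 8 in all and at most 12, crops included, and the job is handed in when it is done.

Besides the shell and the picture viewer there is one more tool, called by a JSON object that holds its "api" and its "payload". play_rows: Moves the arm, as the interface text tells. Its arguments: {"type":"object","properties":{"rows":{"type":"string"},"grip_force":{"type":"number"}},"required":["rows"]}

```bash
mkdir -p pics
cat > h.py <<'E'
import numpy as np, cv2
from scipy.spatial.transform import Rotation as Ro
from workcell import r, optics, job
def cloud(n):
    im,d=optics.get_image(n); m=optics.camera_model(n)
    v,u=np.mgrid[:420,:560]
    P=np.stack([(u-m['cx'])/m['fx']*d,(v-m['cy'])/m['fy']*d,d],-1)
    W=(P-np.array(m['t']))@np.array(m['R']); W[d==0]=np.nan
    return im,W
def save(n,im): cv2.imwrite('pics/'+n+'.png',im[:,:,::-1])
E
python3 - <<'E'
from h import *
ims=[]
for n in ('top','side'):
    im,W=cloud(n); np.savez(n+'0.npz',im=im,W=W); save(n+'0',im)
    m=optics.camera_model(n); print(n,-np.array(m['R']).T@m['t'],np.array(m['R'])[2])
o=r.get_obs(); print(o['t'],o['ee_pos'],o['ee_rot'],o['opening'],r.nose_length); print(Ro.from_rotvec(o['ee_rot']).as_matrix().round(3))
E
```

```text
top [0.42655031 0.03678934 1.39843792] [ 0.10331446  0.01000467 -0.99459843]
side [ 0.59977567 -0.3928114   1.40182191] [-0.02443549  0.32330049 -0.94598082]
0.1 [0.15628757 0.65610449 0.212484  ] [ 2.46451845e+00  1.94650320e+00 -1.84151322e-03] 1.0007169435523 0.025
[[ 0.232  0.973 -0.   ]
 [ 0.973 -0.232 -0.002]
 [-0.002  0.    -1.   ]]
```

View pics/top0.png

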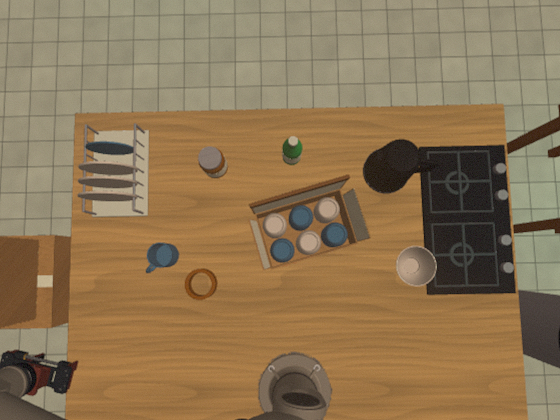

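View pics/side0.png

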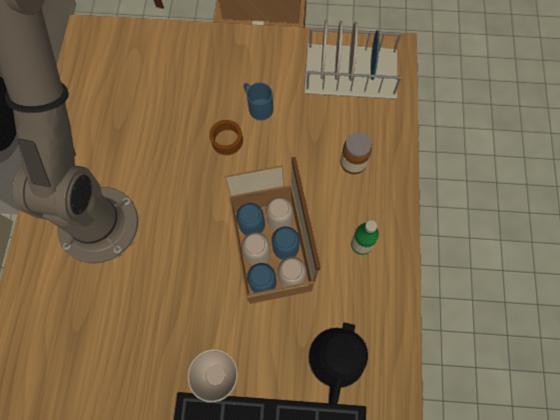

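The top view shows the carton at about (310,222), with the lid at its far edge (250–350, 180–210). The left flap is at (260,243), the right flap at (356,217), the kettle at (390,165) and the soap bottle at (292,150). The side view shows the same carton at (275,235).

```bash
cat > meas.py <<'E'
from h import *
from scipy.ndimage import label
D=[np.load(n+'0.npz') for n in('top','side')]
# world height-classified points from both views
for n,d in zip(('top','side'),D):
    W=d['W']; im=d['im']
    box=(W[...,0]>.4)&(W[...,0]<.85)&(W[...,1]>-.25)&(W[...,1]<.3)
    m=box&(abs(W[...,2]-.1)<.006); m=cv2.morphologyEx(m.astype(np.uint8),cv2.MORPH_OPEN,np.ones((3,3)))
    k,l,s,c=cv2.connectedComponentsWithStats(m)
    for i in range(1,k):
        if s[i,4]>60: print(n,'z100',s[i,4],np.median(W[l==i],0).round(4), cv2.minAreaRect(W[l==i][:,:2].astype(np.float32)))
    m=(W[...,2]>.03)&(W[...,0]>.25)&(W[...,0]<1.1)&(abs(W[...,1])<.6)
    k,l,s,c=cv2.connectedComponentsWithStats(m.astype(np.uint8))
    for i in range(1,k):
        if s[i,4]>60: p=W[l==i]; print(n,'obj',c[i].round(),s[i,4],'min',p.min(0).round(3),'max',p.max(0).round(3),'med',np.median(p,0).round(3))
E
python3 meas.py
```

```text
top z100 242 [ 0.5804 -0.1173  0.0976] ((0.5799785852432251, -0.1169012039899826), (0.06007279083132744, 0.06433843076229095), 7.100738525390625)
top z100 247 [ 0.5629 -0.0381  0.0979] ((0.5625701546669006, -0.03707002103328705), (0.06796716898679733, 0.057036470621824265), 25.59832763671875)
top z100 244 [0.5425 0.0568 0.0981] ((0.5429040789604187, 0.053021468222141266), (0.054176215082407, 0.0693625807762146), 24.82257843017578)
top z100 127 [ 0.5188 -0.1313  0.0975] ((0.518081545829773, -0.13540415465831757), (0.03069937974214554, 0.0611242912709713), 14.544360160827637)
top z100 64 [ 0.498  -0.0398  0.0982] ((0.4973812699317932, -0.03982890397310257), (0.021314559504389763, 0.04864335432648659), 33.772823333740234)
top z100 67 [ 0.4837 -0.0742  0.0982] ((0.48977676033973694, -0.0693620815873146), (0.03499816358089447, 0.03156565874814987), 87.61634826660156)
top z100 111 [ 0.4851 -0.1493  0.0973] ((0.488262802362442, -0.14371277391910553), (0.03078349679708481, 0.06014833226799965), 20.17916488647461)
top z100 191 [0.4479 0.0271 0.0974] ((0.44775426387786865, 0.028906868770718575
[... 1230 characters left out ...]
 454 min [0.3   0.247 0.03 ] max [0.4   0.349 0.054] med [0.351 0.294 0.045]
side obj [356. 152.] 938 min [0.704 0.206 0.031] max [0.787 0.288 0.137] med [0.743 0.232 0.123]
side obj [272. 231.] 8556 min [ 0.396 -0.218  0.03 ] max [0.647 0.124 0.314] med [ 0.522 -0.019  0.097]
side obj [365. 237.] 645 min [ 0.745 -0.042  0.03 ] max [0.809 0.02  0.196] med [ 0.771 -0.021  0.125]
side obj [338. 358.] 2895 min [ 0.646 -0.446  0.03 ] max [ 0.775 -0.256  0.216] med [ 0.706 -0.337  0.199]
side obj [214. 385.] 1214 min [ 0.325 -0.509  0.03 ] max [ 0.534 -0.335  0.065] med [ 0.397 -0.437  0.046]
side obj [315. 410.] 362 min [ 0.566 -0.491  0.032] max [ 0.774 -0.456  0.053] med [ 0.668 -0.461  0.044]
```

```bash
cat > fit.py <<'E'
from h import *
def pts(ims):
    P=np.concatenate([W.reshape(-1,3) for W in ims]); return P[(P[:,0]>.38)&(P[:,0]<.72)&(abs(P[:,1]+.05)<.25)&(P[:,2]>.03)]
def line(q):  # robust 2D line
    v=cv2.fitLine(q[:,:2].astype(np.float32),cv2.DIST_HUBER,0,.002,.002).ravel(); return v
if __name__=='__main__':
    P=pts([np.load(n+'0.npz')['W'] for n in('top','side')]); P=P[~np.isnan(P).any(1)]
    yaw=.215
    for it in range(4):
        c,s=np.cos(yaw),np.sin(yaw); Q=np.c_[P[:,0]*c+P[:,1]*s,-P[:,0]*s+P[:,1]*c,P[:,2]]
        lid=Q[(Q[:,2]>.255)]
        # hem edge points: topmost
        mx=np.median(lid[:,0]); L=Q[(Q[:,2]>.17)&(abs(Q[:,0]-mx)<.03)&(abs(Q[:,1]-np.median(lid[:,1]))<.1)]
        H=lid[lid[:,2]>.29]; vx=np.polyfit(H[:,1],H[:,0],1)
        near=Q[(abs(Q[:,2]-.129)<.006)&(Q[:,0]<np.percentile(Q[:,0],1)+.02)]; vn=np.polyfit(near[:,1],near[:,0],1)
        print(it,yaw,'lid slope',vx[0],'near slope',vn[0],len(near)); yaw-=(vx[0]+vn[0])/2
    print('near x range',np.percentile(near,[2,50,98],axis=0).round(4).tolist())
    print('hem',np.percentile(H,[1,50,99],axis=0).round(4).tolist())
    for z in np.arange(.14,.32,.01):
        b=Q[abs(Q[:,2]-z)<.005]; mid=b[(b[:,0]>mx-.06)]; 
        a=b[(b[:,0]<mx-.05)]
        lf=a[a[:,1]>0+np.median(near[:,1])]; rf=a[a[:,1]<np.median(near[:,1])]
        print(z.round(3),'lid x',np.percentile(mid[:,0],[5,50,95]).round(4) if len(mid) else '', 'L',len(lf),np.percentile(lf[:,1],[5,50,95]).round(4) if len(lf)>3 else '',
         'R',len(rf),np.percentile(rf[:,1],[5,50,95]).round(4) if len(rf)>3 else '')
    for z0,z1 in((.15,.3),):
        a=Q[(Q[:,2]>.15)&(Q[:,0]<mx-.05)]
        for t,g in(('L',a[a[:,1]>np.median(near[:,1])]),('R',a[a[:,1]<np.median(near[:,1])])): print(t,len(g),np.percentile(g,[1,50,99],axis=0).round(4).tolist())
    np.save('Q.npy',Q); print('yaw',yaw)
E
python3 fit.py
```

```text
0 0.215 lid slope -0.056761064409770204 near slope -0.042105415114676054 382
1 0.2644332397622231 lid slope -0.007348189637156964 near slope -0.0022693077843759435 387
2 0.2692419884729896 lid slope -0.0025471912708346315 near slope -6.7437337522011195e-06 386
3 0.27051895597528297 lid slope -0.001272310666651787 near slope 0.0012677208119713079 386
near x range [[0.3973, -0.3174, 0.124], [0.4009, -0.1838, 0.1293], [0.4155, -0.0419, 0.1344]]
hem [[0.5742, -0.3177, 0.2914], [0.5791, -0.1849, 0.3072], [0.5858, -0.0442, 0.3123]]
0.14 lid x [0.5248 0.5744 0.6086] L 112 [-0.0801 -0.0414 -0.0386] R 51 [-0.3216 -0.3197 -0.284 ]
0.15 lid x [0.5229 0.5745 0.5957] L 108 [-0.0418 -0.0399 -0.037 ] R 56 [-0.3237 -0.3217 -0.3199]
0.16 lid x [0.523  0.5747 0.6004] L 114 [-0.0405 -0.0382 -0.0357] R 61 [-0.3253 -0.3236 -0.3219]
0.17 lid x [0.5267 0.575  0.6003] L 115 [-0.039  -0.037  -0.0341] R 53 [-0.3274 -0.3254 -0.3242]
0.18 lid x [0.5218 0.5751 0.6115] L 114 [-0.037  -0.0353 -0.0326] R 59 [-0.3292 -0.3273 -0.3259]
0.19 lid x [0.5269 0.5767 0.6202] L 133 [-0.0357 -0.0339 -0.0314] R 66 [-0.3311 -0.
[... 301 characters left out ...]
4]
0.23 lid x [0.5227 0.5482 0.5777] L 211 [-0.0293 -0.0266 -0.0229] R 199 [-0.341  -0.3382 -0.3358]
0.24 lid x [0.5719 0.5773 0.5781] L 10 [-0.0296 -0.026  -0.025 ] R 4 [-0.3384 -0.338  -0.3373]
0.25 lid x [0.5758 0.5768 0.5783] L 0  R 0 
0.26 lid x [0.576  0.5779 0.5784] L 0  R 0 
0.27 lid x [0.5772 0.5776 0.5788] L 0  R 0 
0.28 lid x [0.5742 0.5747 0.5766] L 0  R 0 
0.29 lid x [0.574  0.5757 0.5765] L 0  R 0 
0.3 lid x [0.5743 0.5765 0.5845] L 0  R 0 
0.31 lid x [0.5753 0.58   0.5849] L 0  R 0 
L 1126 [[0.4058, -0.0408, 0.1513], [0.4662, -0.0325, 0.1983], [0.527, -0.023, 0.2349]]
R 657 [[0.4071, -0.3412, 0.1512], [0.4661, -0.3324, 0.2054], [0.5268, -0.3214, 0.2344]]
yaw 0.2705212509026232
```

```bash
cat >> h.py <<'E'
YAW=.2705; C=Ro.from_euler('z',YAW).as_matrix()  # columns: carton axes x',y',z
def rel(tips,R=None):
    """carton-aligned (x',y',z) TCP targets + tool matrix in carton axes -> rows"""
    o=r.get_obs(); R0=Ro.from_rotvec(o['ee_rot']).as_matrix(); p=np.array(o['ee_pos'])
    print('t',round(o['t'],2),'now carton',(C.T@p).round(4),'F',np.array(o['wrist_force']).round(2),'open',round(o['opening'],3)); print('tool in carton\n',(C.T@R0).round(3))
    for i,t in enumerate(tips):
        Rt=C@(R if not isinstance(R,list) else R[i]); w=Ro.from_matrix(R0.T@Rt).as_rotvec(degrees=True)
        print(w.round(1),(R0.T@(C@np.array(t)-p)).round(4))
RP=np.array([[0,1,0],[1,0,0],[0,0,-1.]])  # tool x=y', y=x'
E
python3 - <<'E'
from h import *
rel([(.465,.04,.225)],RP)
E
```

```text
t 0.1 now carton [0.3259 0.5905 0.2125] F [-0.58 -0.22 -0.56] open 1.001
tool in carton
 [[ 0.483  0.876 -0.001]
 [ 0.876 -0.483 -0.001]
 [-0.002  0.    -1.   ]]
[ -0.    0.1 -28.9] [-0.4148  0.3878 -0.0118]
```

{"api": "play_rows", "payload": {"rows": "0 0 -7 -0.03 0.03 0 0; 0 0 -14 -0.07 0.065 0 0; 0 0 -21 -0.11 0.105 -0.005 0; 0 0 -28.9 -0.15 0.145 -0.01 0; 0 0 -28.9 -0.195 0.185 -0.012 0; 0 0 -28.9 -0.24 0.225 -0.012 0; 0 0 -28.9 -0.285 0.265 -0.012 0; 0 0 -28.9 -0.33 0.31 -0.012 0; 0 0 -28.9 -0.375 0.35 -0.012 0; 0 0 -28.9 -0.414 0.388 -0.012 0", "grip_force": 20}}

```text
t: 1.35
ee_pos: [0.4384, 0.1617, 0.2253]
ee_rot: [-1.903, -2.5, 0.0]
wrist_force: [0.8, 1.0, -0.1]
opening: 0.002
```

```bash
cat > arc.py <<'E'
from h import *; import sys
s=int(sys.argv[1]); hy=-.041 if s>0 else -.321
T=[(.465,hy+s*(-.065*np.cos(a)+.0135),.133+.065*np.sin(a)+.006+.025) for a in np.radians([95,80,65,50,35,20,8,0])]
rel(T,RP)
E
python3 arc.py 1
```

```text
t 1.35 now carton [0.4657 0.0387 0.2253] F [ 0.85  0.97 -0.14] open 0.002
tool in carton
 [[ 0.001  1.    -0.   ]
 [ 1.    -0.001  0.   ]
 [ 0.    -0.    -1.   ]]
[-0. -0. -0.] [-0.0605 -0.0006 -0.0034]
[-0. -0. -0.] [-0.0774 -0.0006 -0.0027]
[-0. -0. -0.] [-0.0936 -0.0006  0.0024]
[-0. -0. -0.] [-0.1079 -0.0006  0.0115]
[-0. -0. -0.] [-0.1194 -0.0006  0.024 ]
[-0. -0. -0.] [-0.1272 -0.0006  0.0391]
[-0. -0. -0.] [-0.1305 -0.0006  0.0523]
[-0. -0. -0.] [-0.1312 -0.0006  0.0613]
```

{"api": "play_rows", "payload": {"rows": "0 0 0 -0.03 0 -0.003 0; 0 0 0 -0.06 0 -0.003 0; 0 0 0 -0.077 0 -0.003 0; 0 0 0 -0.094 0 0.002 0; 0 0 0 -0.108 0 0.012 0; 0 0 0 -0.119 0 0.024 0; 0 0 0 -0.127 0 0.039 0; 0 0 0 -0.131 0 0.052 0; 0 0 0 -0.131 0 0.062 0; 0 0 0 -0.131 0 0.063 0"}}

```text
t: 2.6
ee_pos: [0.4723, 0.0381, 0.1615]
ee_rot: [-1.9, -2.5, 0.002]
wrist_force: [-0.2, -0.0, -0.6]
opening: 0.007
```

Run:
```python
from h import *
rel([(.465,-.40,.26),(.465,-.37,.225)],RP)
im,W=cloud('side'); save('side1',im)
```

```text
t 2.6 now carton [ 0.4653 -0.0895  0.1615] F [-0.19 -0.02 -0.57] open 0.007
tool in carton
 [[-0.001  1.    -0.002]
 [ 1.     0.001  0.   ]
 [ 0.    -0.002 -1.   ]]
[-0.1 -0.   0. ] [-0.3105 -0.0007 -0.0985]
[-0.1 -0.   0. ] [-0.2805 -0.0006 -0.0635]
```

View pics/side1.png

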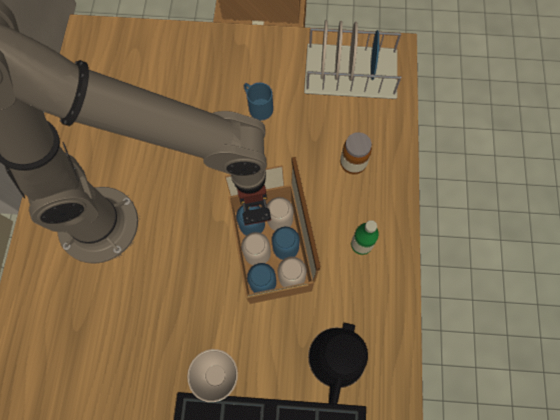

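The view shows the gripper at (257,205), but the white flap at (240,182) still looks much as it did before. I'll check its geometry.

Run:
```python
from h import *
a=[]
for n in('side','top'):
    im,W=cloud(n); Q=W@C
    m=(Q[...,0]>.4)&(Q[...,0]<.56)&(Q[...,1]>-.16)&(Q[...,1]<.1)&(Q[...,2]>.12)&(Q[...,2]<.25)
    print(n,m.sum())
    for x in (.41,.425,.51,.54):
        q=Q[m&(abs(Q[...,0]-x)<.008)]; q=q[np.argsort(q[:,1])]; print(x,q[::max(1,len(q)//14),1:].round(3).tolist())
    c=(250,300,150,330) if n=='top' else None
    a.append(cv2.resize(im[110:270,180:380],(500,400)) if n=='side' else cv2.resize(im[150:290,230:390],(457,400)))
save('c2',np.hstack(a)[:, :800])
```

```text
side 638
0.41 [[-0.158, 0.134], [-0.044, 0.129], [-0.042, 0.128], [-0.041, 0.145], [-0.039, 0.15], [-0.038, 0.142], [-0.037, 0.186], [-0.036, 0.154], [-0.034, 0.198], [-0.033, 0.191], [-0.031, 0.198], [-0.03, 0.204], [-0.029, 0.23], [-0.027, 0.229], [-0.025, 0.231]]
0.425 [[-0.046, 0.121], [-0.045, 0.122], [-0.043, 0.139], [-0.041, 0.139], [-0.041, 0.145], [-0.04, 0.156], [-0.04, 0.157], [-0.038, 0.158], [-0.037, 0.157], [-0.037, 0.161], [-0.036, 0.176], [-0.035, 0.182], [-0.034, 0.179], [-0.031, 0.195], [-0.03, 0.199], [-0.028, 0.229]]
0.51 [[-0.046, 0.12], [-0.043, 0.121], [-0.041, 0.135], [-0.04, 0.137], [-0.04, 0.138], [-0.039, 0.146], [-0.037, 0.167], [-0.036, 0.169], [-0.035, 0.171], [-0.034, 0.164], [-0.033, 0.193], [-0.032, 0.212], [-0.032, 0.213], [-0.03, 0.214], [-0.028, 0.234], [-0.025, 0.231]]
0.54 [[-0.046, 0.128], [-0.042, 0.128], [-0.041, 0.154], [-0.04, 0.151], [-0.038, 0.155], [-0.038, 0.157], [-0.036, 0.177], [-0.035, 0.181], [-0.034, 0.186], [-0.033, 0.199], [-0.032, 0.2], [-0.03, 0.201], [-0.029, 0.205], [-0.028, 0.226], [-0.026, 0.227], [-0.024, 0.233]]
top 90
0.41 [[-0.158, 0.133], [-0.156, 0.129]]
0.425 []
0.51 [[-0.031, 0.212], [-0.031, 0.219], [-0.03, 0.216], [-0.03, 0.22], [-0.029, 0.225], [-0.029, 0.228], [-0.029, 0.23], [-0.029, 0.232], [-0.028, 0.23], [-0.028, 0.236], [-0.027, 0.231], [-0.027, 0.23], [-0.026, 0.234], [-0.026, 0.229], [-0.025, 0.233], [-0.024, 0.229], [-0.024, 0.231]]
0.54 [[-0.038, 0.175], [-0.037, 0.18], [-0.036, 0.187], [-0.035, 0.19], [-0.034, 0.199], [-0.033, 0.196], [-0.032, 0.207], [-0.031, 0.212], [-0.031, 0.223], [-0.03, 0.224], [-0.029, 0.23], [-0.028, 0.229], [-0.027, 0.229], [-0.027, 0.234], [-0.026, 0.232], [-0.025, 0.239]]
```

View pics/c2.png

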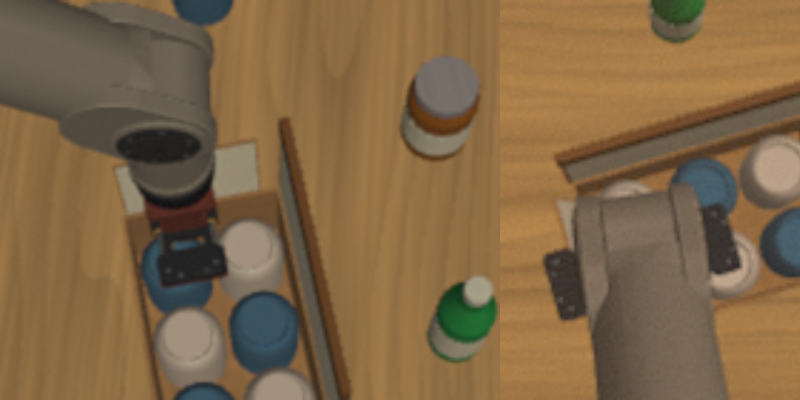

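The flap is still at about 1.72 rad even though the tool is reported inside the carton. I'll check where the gripper is in the depth data.

Run:
```python
from h import *
o=r.get_obs(); print({k:np.round(o[k],3).tolist() for k in o})
for n in('side','top'):
    im,W=cloud(n); Q=W@C; d=im.max(2)<70; red=(im[...,0]>1.5*im[...,1])&(im[...,1]<60)&(im[...,0]>50)
    box=(Q[...,0]>.38)&(Q[...,0]<.56)&(Q[...,1]>-.3)&(Q[...,1]<.15)&(Q[...,2]>.12)
    k,l,s,c=cv2.connectedComponentsWithStats((box&d).astype(np.uint8))
    for t,m in [('dark%d'%i,l==i) for i in range(1,k) if s[i,4]>20]+[('red',red&box)]:
        if m.sum(): print(n,t,m.sum(),np.argwhere(m).mean(0).round(),np.percentile(Q[m],[3,50,97],axis=0).round(3).tolist())
```

```text
{'t': 2.75, 'joint_pos': [-0.494, 0.211, 0.323, 2.092, -0.089, 0.851, 1.723], 'qvel': [-0.001, -0.006, 0.002, -0.006, 0.0, 0.0, 0.001], 'effort': [0.018, -34.205, 2.271, -22.569, 0.024, 0.067, 0.002], 'ee_pos': [0.473, 0.038, 0.163], 'ee_rot': [1.901, 2.501, 0.001], 'wrist_force': [0.412, 0.302, -0.563], 'moment': [0.11, 0.021, -0.001], 'opening': 0.01}
side dark10 400 [168. 243.] [[0.43, -0.142, 0.478], [0.459, -0.138, 0.512], [0.488, -0.132, 0.539]]
side dark13 171 [188. 251.] [[0.436, -0.13, 0.342], [0.466, -0.123, 0.353], [0.498, -0.111, 0.383]]
side dark14 651 [210. 255.] [[0.437, -0.179, 0.267], [0.466, -0.154, 0.294], [0.496, -0.114, 0.333]]
side red 250 [195. 253.] [[0.437, -0.132, 0.297], [0.467, -0.13, 0.336], [0.496, -0.117, 0.345]]
top dark1 194 [234. 306.] [[0.437, -0.176, 0.292], [0.463, -0.164, 0.296], [0.496, -0.137, 0.538]]
top dark4 220 [249. 253.] [[0.437, -0.04, 0.291], [0.467, -0.018, 0.296], [0.495, -0.004, 0.53]]
```

{"api": "play_rows", "payload": {"rows": "0 0 0 0 0 -0.05 0; 0 0 0 0 0 -0.1 0; 0 0 0 0.03 0 -0.12 0; 0 0 0 0.08 0 -0.12 0; 0 0 0 0.13 0 -0.12 0; 0 0 0 0.135 0 -0.08 0; 0 0 0 0.135 0 -0.05 0; 0 0 0 0.135 0 -0.05 0"}}

```text
t: 3.85
ee_pos: [0.4355, 0.1673, 0.2111]
ee_rot: [-1.9, -2.5, 0.006]
wrist_force: [-0.4, -0.4, 0.0]
opening: 0.007
```

```bash
cat > flap.py <<'E'
from h import *
for n in('side','top'):
    im,W=cloud(n); Q=W@C; np.savez(n+'l.npz',im=im,W=W)
    for nm,hy,s in(('L',-.041,1),('R',-.321,-1)):
        dy=(hy-Q[...,1])*s; dz=Q[...,2]-.133
        m=(((Q[...,0]>.41)&(Q[...,0]<.44))|((Q[...,0]>.50)&(Q[...,0]<.55)))&(np.hypot(dy,dz)>.03)&(np.hypot(dy,dz)<.1)&(dz>-.008)&(im.min(2)>45)
        a=np.arctan2(dz,dy)[m]; print(n,nm,m.sum(),np.percentile(a,[10,25,50,75,90]).round(2) if m.sum()>5 else '')
    m=(abs(Q[...,1]+.181)<.135)&(Q[...,0]>.40)&(Q[...,0]<.66)&(Q[...,2]>.2)&(Q[...,2]<.33)&(im.max(2)>40)
    dx=.578-Q[...,0]; dz=Q[...,2]-.138; rr=np.hypot(dx,dz); m&=(rr>.145)&(rr<.18)
    print(n,'lid',m.sum(),np.percentile(np.arctan2(dz,dx)[m],[10,25,50,75,90]).round(3) if m.sum()>5 else '')
E
python3 flap.py; python3 arc.py 1
```

```text
side L 451 [1.68 1.7  1.71 1.73 1.74]
side R 63 [1.7  1.72 1.74 1.75 1.76]
side lid 575 [1.549 1.555 1.573 1.59  1.602]
top L 117 [1.66 1.68 1.69 1.7  1.71]
top R 270 [1.69 1.71 1.72 1.74 1.75]
top lid 506 [1.559 1.562 1.578 1.599 1.61 ]
t 3.95 now carton [0.4663 0.045  0.2134] F [0.36 0.05 1.05] open 0.003
tool in carton
 [[ 0.     1.     0.001]
 [ 1.    -0.     0.   ]
 [ 0.     0.001 -1.   ]]
[ 0.1 -0.  -0. ] [-0.0668 -0.0013 -0.0154]
[ 0.1 -0.  -0. ] [-0.0838 -0.0013 -0.0147]
[ 0.1 -0.  -0. ] [-0.1    -0.0013 -0.0096]
[ 0.1 -0.  -0. ] [-0.1143 -0.0013 -0.0004]
[ 0.1 -0.  -0. ] [-0.1258 -0.0013  0.0121]
[ 0.1 -0.  -0. ] [-0.1336 -0.0013  0.0271]
[ 0.1 -0.  -0. ] [-0.1369 -0.0014  0.0403]
[ 0.1 -0.  -0. ] [-0.1375 -0.0014  0.0493]
```

{"api": "play_rows", "payload": {"rows": "0 0 0 -0.03 0 0 0; 0 0 0 -0.05 0 0 0; 0 0 0 -0.065 0 0 0; 0 0 0 -0.08 0 0 0; 0 0 0 -0.09 0 0 0; 0 0 0 -0.09 0 0 0"}}

```text
t: 4.7
ee_pos: [0.461, 0.0805, 0.2124]
ee_rot: [1.903, 2.5, -0.0]
wrist_force: [0.3, 0.3, 0.2]
opening: 0.009
```

```bash
python3 flap.py
python3 - <<'E'
from h import *
rel([(.465,-.05,.23)],RP)
a=[]
for n,(y,x) in(('side',(110,200)),('top',(170,210))):
    im=np.load(n+'l.npz')['im']; a.append(cv2.resize(im[y:y+120,x:x+120],(400,400),interpolation=cv2.INTER_CUBIC))
save('c3',np.hstack(a))
E
```

```text
side L 151 [1.34 1.35 1.36 1.36 1.39]
side R 65 [1.71 1.73 1.74 1.75 1.76]
side lid 614 [1.547 1.552 1.57  1.589 1.601]
top L 3 
top R 284 [1.68 1.71 1.73 1.74 1.75]
top lid 504 [1.559 1.562 1.579 1.598 1.61 ]
t 4.8 now carton [ 0.4658 -0.0446  0.2123] F [-0.23 -0.1   0.12] open 0.003
tool in carton
 [[-0.  1. -0.]
 [ 1.  0.  0.]
 [ 0. -0. -1.]]
[-0. -0.  0.] [-0.0054 -0.0008 -0.0177]
```

View pics/c3.png

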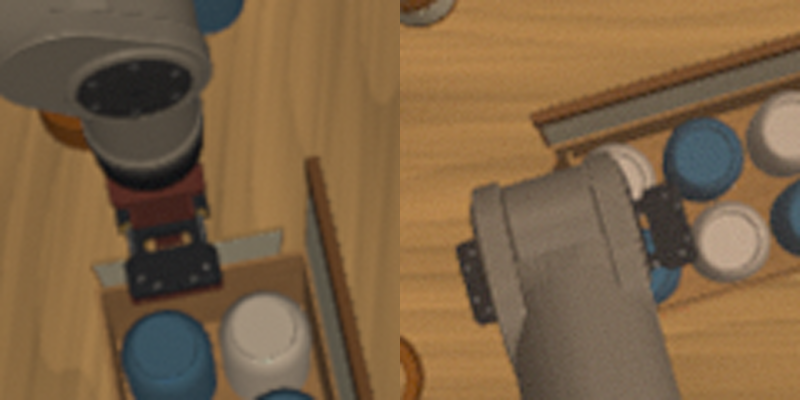

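The crop shows the gripper against the flap, which has now moved inward to about 1.36 rad at (190,260). So the contact works. I'll continue in small increments and check after each one.

{"api": "play_rows", "payload": {"rows": "0 0 0 -0.008 0 0 0; 0 0 0 -0.016 0 0 0; 0 0 0 -0.024 0 0.001 0; 0 0 0 -0.03 0 0.006 0; 0 0 0 -0.036 0 0.013 0; 0 0 0 -0.036 0 0.013 0"}}

```text
t: 5.55
ee_pos: [0.4701, 0.0458, 0.1986]
ee_rot: [-1.902, -2.499, 0.002]
wrist_force: [0.2, -0.6, 0.1]
opening: 0.005
```

```bash
python3 flap.py; python3 -c "
from h import *
rel([(.465,-.09,.18)],RP)"
```

```text
side L 47 [0.94 0.95 0.96 0.98 0.98]
side R 60 [1.7  1.72 1.74 1.75 1.76]
side lid 618 [1.546 1.552 1.571 1.589 1.601]
top L 5 
top R 281 [1.69 1.71 1.73 1.74 1.75]
top lid 503 [1.558 1.563 1.578 1.598 1.61 ]
t 5.65 now carton [ 0.4657 -0.0809  0.1991] F [ 0.31  1.23 -0.35] open 0.006
tool in carton
 [[ 0.     1.    -0.001]
 [ 1.    -0.    -0.   ]
 [-0.    -0.001 -1.   ]]
[-0.  0. -0.] [-0.0091 -0.0007  0.0191]
```

{"api": "play_rows", "payload": {"rows": "0 0 0 -0.006 0 0.008 0; 0 0 0 -0.009 0 0.016 0; 0 0 0 -0.01 0 0.024 0; 0 0 0 -0.01 0 0.032 0; 0 0 0 -0.01 0 0.036 0; 0 0 0 -0.01 0 0.036 0"}}

```text
t: 6.4
ee_pos: [0.4729, 0.0369, 0.163]
ee_rot: [-1.901, -2.501, 0.001]
wrist_force: [0.1, -0.5, -0.0]
opening: 0.007
```

```bash
python3 flap.py; python3 -c "
from h import *
rel([(.465,-.09,.18)],RP)
a=[]
for n,(y,x) in(('side',(110,200)),('top',(170,210))):
    im=np.load(n+'l.npz')['im']; a.append(cv2.resize(im[y:y+120,x:x+120],(400,400),interpolation=cv2.INTER_CUBIC))
save('c4',np.hstack(a))"
```

```text
side L 349 [0.54 0.56 0.58 0.6  0.63]
side R 60 [1.69 1.72 1.74 1.75 1.76]
side lid 649 [1.094 1.55  1.568 1.588 1.601]
top L 42 [0.56 0.57 0.59 0.6  0.64]
top R 271 [1.69 1.71 1.72 1.74 1.75]
top lid 532 [1.558 1.561 1.577 1.597 1.611]
t 6.5 now carton [ 0.4659 -0.0909  0.1634] F [ 0.27  1.16 -0.17] open 0.007
tool in carton
 [[-0.  1.  0.]
 [ 1.  0.  0.]
 [ 0.  0. -1.]]
[ 0. -0.  0.] [ 0.0009 -0.0009 -0.0166]
```

View pics/c4.png

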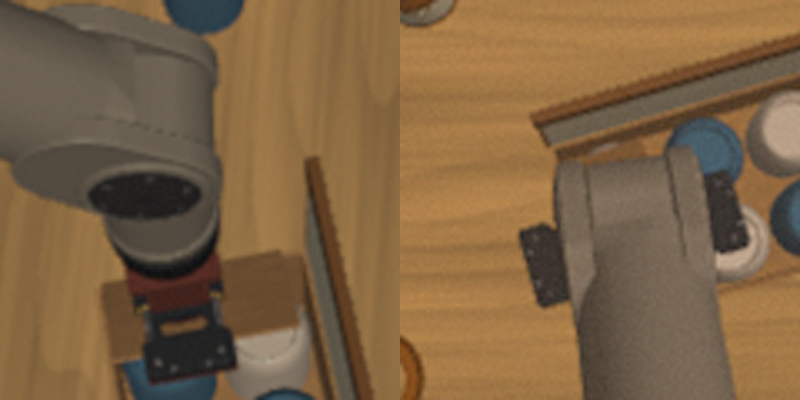

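The flap is now at 0.58 rad with the nominal tip at z 0.138, so the real contact end sits about 25 mm higher than I assumed. That also explains the first miss. I'll press on down gradually.

{"api": "play_rows", "payload": {"rows": "0 0 0 -0.002 0 0.006 0; 0 0 0 -0.002 0 0.012 0; 0 0 0 -0.002 0 0.016 0; 0 0 0 -0.002 0 0.018 0; 0 0 0 -0.002 0 0.018 0"}}

```text
t: 7.12
ee_pos: [0.4736, 0.0349, 0.1452]
ee_rot: [-1.901, -2.501, 0.0]
wrist_force: [0.1, 0.3, 0.4]
opening: 0.005
```

```bash
python3 flap.py; python3 -c "
from h import *
rel([(.465,-.09,.18)],RP)
for n in ('side','top'):
    z=np.load(n+'l.npz'); Q=z['W']@C; im=z['im']; m=(abs(Q[...,0]-.466)<.05)&(Q[...,1]>-.21)&(Q[...,1]<.05)&(Q[...,2]>.14)&(Q[...,2]<.33); q=Q[m]
    for zz in np.arange(.14,.33,.01):
        b=q[abs(q[:,2]-zz)<.005]
        if len(b): print(n,zz.round(3),len(b),b.min(0).round(3),b.max(0).round(3))
"
```

```text
side L 551 [0.29 0.31 0.33 0.35 0.38]
side R 65 [1.69 1.72 1.74 1.76 1.76]
side lid 701 [0.945 1.548 1.565 1.587 1.6  ]
top L 57 [0.3  0.32 0.33 0.35 0.36]
top R 274 [1.69 1.71 1.73 1.74 1.75]
top lid 604 [0.981 1.559 1.572 1.594 1.609]
t 7.22 now carton [ 0.4658 -0.0929  0.1454] F [ 0.53 -0.72 -0.09] open 0.006
tool in carton
 [[-0.  1. -0.]
 [ 1.  0.  0.]
 [ 0. -0. -1.]]
[-0. -0.  0.] [ 0.0029 -0.0008 -0.0346]
side 0.14 50 [ 0.416 -0.102  0.14 ] [ 0.516 -0.045  0.145]
side 0.15 141 [ 0.416 -0.118  0.145] [ 0.516 -0.07   0.155]
side 0.16 134 [ 0.416 -0.136  0.155] [ 0.516 -0.092  0.165]
side 0.17 7 [ 0.419 -0.136  0.165] [ 0.505 -0.123  0.168]
side 0.23 3 [ 0.44  -0.174  0.233] [ 0.467 -0.173  0.235]
side 0.24 13 [ 0.433 -0.175  0.236] [ 0.498 -0.118  0.245]
side 0.25 41 [ 0.433 -0.145  0.246] [ 0.498 -0.088  0.254]
side 0.26 41 [ 0.433 -0.181  0.255] [ 0.498 -0.111  0.265]
side 0.27 140 [ 0.434 -0.183  0.266] [ 0.498 -0.12   0.275]
side 0.28 334 [ 0.433 -0.183  0.275] [ 0.498 -0.124  0.285]
side 0.29 28 [ 0.444 -0.135  0.285] [ 0.486 -0.128  0.295]
side 0.3 21 [ 0.448 -0.136  0.295] [ 0.484 -0.132  0.303]
side 0.31 31 [ 0.433 -0.135  0.305] [ 0.492 -0.13   0.315]
side 0.32 117 [ 0.433 -0.136  0.315] [ 0.498 -0.115  0.325]
top 0.25 1 [ 0.44  -0.156  0.248] [ 0.44  -0.156  0.248]
top 0.27 45 [ 0.435 -0.182  0.27 ] [ 0.5   -0.006  0.275]
top 0.28 419 [ 0.434 -0.183  0.275] [ 0.5   -0.006  0.284]
```

{"api": "play_rows", "payload": {"rows": "0 0 0 -0.002 0 0.005 0; 0 0 0 -0.002 0 0.01 0; 0 0 0 -0.002 0 0.013 0; 0 0 0 -0.002 0 0.013 0"}}

```text
t: 7.72
ee_pos: [0.4739, 0.0329, 0.132]
ee_rot: [-1.901, -2.5, 0.001]
wrist_force: [0.2, 0.3, 0.3]
opening: 0.007
```

```bash
python3 flap.py; python3 -c "
from h import *
rel([(.465,-.09,.18)],RP)"
```

```text
side L 614 [0.06 0.08 0.11 0.14 0.17]
side R 69 [1.71 1.73 1.74 1.75 1.76]
side lid 749 [0.823 1.546 1.562 1.585 1.599]
top L 56 [0.09 0.1  0.13 0.14 0.17]
top R 269 [1.7  1.71 1.73 1.74 1.75]
top lid 662 [0.868 1.556 1.567 1.591 1.608]
t 7.83 now carton [ 0.4658 -0.0949  0.1323] F [-0.22 -0.04 -0.22] open 0.008
tool in carton
 [[-0.  1. -0.]
 [ 1.  0. -0.]
 [-0. -0. -1.]]
[-0.  0.  0.] [ 0.0049 -0.0008 -0.0477]
```

{"api": "play_rows", "payload": {"rows": "0 0 0 0 0 0.004 0; 0 0 0 0 0 0.006 0; 0 0 0 0 0 0.006 0; 0 0 0 0 0 -0.05 0; 0 0 0 -0.03 0 -0.1 0; 0 0 0 -0.09 0 -0.125 0; 0 0 0 -0.15 0 -0.135 0; 0 0 0 -0.21 0 -0.135 0; 0 0 0 -0.27 0 -0.135 0; 0 0 0 -0.295 0 -0.135 0"}}

```text
t: 9.07
ee_pos: [0.5526, -0.2553, 0.2672]
ee_rot: [1.906, 2.496, -0.003]
wrist_force: [-0.2, 0.1, 0.1]
opening: 0.006
```

```bash
sed -i 's/+.006+.025/-.003/' arc.py; python3 flap.py; python3 arc.py -1
```

```text
side L 731 [-0.03 -0.01  0.02  0.05  0.08]
side R 2 
side lid 582 [1.548 1.555 1.573 1.591 1.602]
top L 603 [-0.01  0.01  0.03  0.07  0.11]
top R 269 [1.69 1.71 1.73 1.74 1.74]
top lid 508 [1.559 1.562 1.578 1.598 1.61 ]
t 9.18 now carton [ 0.4644 -0.3931  0.267 ] F [ 0.56 -0.36 -0.19] open 0.003
tool in carton
 [[ 0.005  1.    -0.001]
 [ 1.    -0.005 -0.001]
 [-0.001 -0.001 -1.   ]]
[-0.1  0.1 -0.3] [0.0531 0.0005 0.0721]
[-0.1  0.1 -0.3] [0.07   0.0004 0.0729]
[-0.1  0.1 -0.3] [0.0862 0.0003 0.0779]
[-0.1  0.1 -0.3] [0.1006 0.0003 0.087 ]
[-0.1  0.1 -0.3] [0.112  0.0003 0.0995]
[-0.1  0.1 -0.3] [0.1199 0.0002 0.1146]
[-0.1  0.1 -0.3] [0.1232 0.0002 0.1277]
[-0.1  0.1 -0.3] [0.1239 0.0002 0.1368]
```

{"api": "play_rows", "payload": {"rows": "0 0 0 0 0 0.04 0; 0 0 0 0.01 0 0.072 0; 0 0 0 0.04 0 0.073 0; 0 0 0 0.06 0 0.073 0; 0 0 0 0.075 0 0.074 0; 0 0 0 0.09 0 0.08 0; 0 0 0 0.102 0 0.088 0; 0 0 0 0.112 0 0.1 0; 0 0 0 0.12 0 0.115 0; 0 0 0 0.123 0 0.125 0"}}

```text
t: 10.42
ee_pos: [0.5195, -0.1321, 0.1409]
ee_rot: [-1.9, -2.5, 0.001]
wrist_force: [-0.6, 0.3, 0.3]
opening: 0.007
```

```bash
python3 flap.py; python3 arc.py -1
```

```text
side L 269 [-0.04 -0.01  0.03  0.06  0.09]
side R 672 [0.2  0.23 0.26 0.29 0.32]
side lid 634 [1.545 1.551 1.569 1.589 1.602]
top L 600 [-0.01  0.01  0.04  0.07  0.1 ]
top R 318 [0.22 0.24 0.26 0.28 0.31]
top lid 729 [0.904 0.99  1.563 1.59  1.606]
t 10.53 now carton [ 0.4648 -0.2664  0.1407] F [ 0.86 -0.89 -0.16] open 0.003
tool in carton
 [[-0.     1.    -0.003]
 [ 1.     0.     0.001]
 [ 0.001 -0.003 -1.   ]]
[-0.2 -0.   0. ] [-0.0738 -0.     -0.0541]
[-0.2 -0.   0. ] [-0.0568  0.     -0.0533]
[-0.2 -0.   0. ] [-0.0406  0.     -0.0482]
[-0.2 -0.   0. ] [-0.0263  0.0001 -0.0391]
[-0.2 -0.   0. ] [-0.0149  0.0001 -0.0266]
[-0.2 -0.   0. ] [-0.007   0.0001 -0.0115]
[-0.2 -0.   0. ] [-0.0038  0.0002  0.0017]
[-0.2 -0.   0. ] [-0.0031  0.0002  0.0107]
```

{"api": "play_rows", "payload": {"rows": "0 0 0 -0.002 0 0.007 0; 0 0 0 -0.002 0 0.012 0; 0 0 0 -0.002 0 0.015 0; 0 0 0 -0.002 0 0.015 0; 0 0 0 0 0 -0.045 0; 0 0 0 0 0 -0.1 0; 0 0 0 0 0 -0.16 0; 0 0 0 0 0 -0.22 0; 0 0 0 0 0 -0.26 0; 0 0 0 0 0 -0.26 0"}}

```text
t: 11.78
ee_pos: [0.5215, -0.1334, 0.4058]
ee_rot: [1.899, 2.496, 0.006]
wrist_force: [-0.1, -0.0, -0.8]
opening: 0.006
```

```bash
python3 flap.py
cat > rg.py <<'E'
from h import *
def RG(phi):  # tool for lid at angle phi (rad): z along lid to hinge
    z=np.array([np.cos(phi),0,-np.sin(phi)]); y=np.array([0,-1.,0]); return np.c_[np.cross(y,z),y,z]
E
python3 -c "
from rg import *
rel([(.579,-.181,.40)],RG(np.pi/2)); print(r.get_obs()['joint_pos'])"
```

```text
side L 242 [-0.03 -0.01  0.02  0.04  0.08]
side R 561 [-0.03  0.    0.03  0.06  0.09]
side lid 576 [1.549 1.555 1.573 1.591 1.602]
top L 602 [-0.01  0.02  0.04  0.07  0.11]
top R 386 [0.   0.03 0.06 0.09 0.12]
top lid 502 [1.559 1.562 1.579 1.599 1.611]
t 11.88 now carton [ 0.4656 -0.2669  0.402 ] F [ 0.52  0.49 -0.97] open 0.006
tool in carton
 [[-0.  1.  0.]
 [ 1.  0.  0.]
 [ 0.  0. -1.]]
[-0. -0. 90.] [0.0858 0.1134 0.002 ]
[-0.32076327  0.11696073  0.51420397  1.63932221 -0.05854506  1.40072859
  2.04186707]
```

{"api": "play_rows", "payload": {"rows": "0 0 10 0 0.01 0 0.0878; 0 0 20 0.01 0.02 0 0.0878; 0 0 30 0.02 0.04 0 0.0878; 0 0 40 0.035 0.055 0 0.0878; 0 0 50 0.05 0.07 0 0.0878; 0 0 60 0.06 0.085 0 0.0878; 0 0 70 0.075 0.1 0 0.0878; 0 0 80 0.086 0.113 0 0.0878; 0 0 90 0.086 0.113 0 0.0878; 0 0 90 0.086 0.113 0 0.0878"}}

```text
t: 13.12
ee_pos: [0.6055, -0.0195, 0.4004]
ee_rot: [3.112, 0.426, -0.005]
wrist_force: [-0.3, -0.5, -0.2]
opening: 0.999
```

```bash
python3 flap.py;python3 -c "
from rg import *
rel([(.579,-.181,.40)],RG(np.pi/2)); print(r.get_obs()['joint_pos'])
a=[]
for n,(y,x) in(('side',(170,230)),('top',(140,240))):
    z=np.load(n+'l.npz'); im=z['im']; a.append(cv2.resize(im[y:y+120,x:x+120],(400,400),interpolation=cv2.INTER_CUBIC))
    Q=z['W']@C; m=(abs(Q[...,0]-.579)<.1)&(abs(Q[...,1]+.181)<.1)&(Q[...,2]>.325)
    for zz in np.arange(.33,.6,.02):
        b=Q[m&(abs(Q[...,2]-zz)<.01)]
        if len(b): print(n,zz.round(3),len(b),b.min(0).round(3),b.max(0).round(3))
save('c5',np.hstack(a))
"
```

```text
side L 624 [-0.03 -0.01  0.01  0.04  0.07]
side R 812 [-0.02  0.    0.03  0.06  0.09]
side lid 409 [1.549 1.555 1.573 1.591 1.602]
top L 224 [-0.02  0.02  0.05  0.08  0.13]
top R 107 [-0.02  0.03  0.06  0.1   0.13]
top lid 194 [1.559 1.562 1.577 1.597 1.609]
t 13.22 now carton [ 0.5783 -0.181   0.4013] F [ 0.2   0.34 -0.38] open 0.998
tool in carton
 [[ 1.     0.003 -0.002]
 [ 0.003 -1.     0.   ]
 [-0.002 -0.    -1.   ]]
[-0.   0.1  0.2] [0.0007 0.     0.0013]
[-0.56719897  0.27990812  0.65441236  1.49059944 -0.17013795  1.43068291
  0.36613984]
side 0.41 19 [ 0.525 -0.193  0.409] [ 0.629 -0.175  0.42 ]
side 0.43 28 [ 0.527 -0.193  0.421] [ 0.63  -0.171  0.439]
side 0.45 16 [ 0.621 -0.193  0.44 ] [ 0.631 -0.175  0.456]
side 0.47 6 [ 0.622 -0.188  0.465] [ 0.624 -0.17   0.474]
side 0.49 65 [ 0.498 -0.215  0.482] [ 0.658 -0.168  0.5  ]
side 0.51 603 [ 0.493 -0.215  0.5  ] [ 0.663 -0.147  0.52 ]
side 0.53 1457 [ 0.49  -0.215  0.52 ] [ 0.667 -0.148  0.54 ]
side 0.55 42 [ 0.538 -0.204  0.54 ] [ 0.594 -0.166  0.56 ]
side 0.57 141 [ 0.538 -0.217  0.561] [ 0.592 -0.15   0.58 ]
side 0.59 190 [ 0.538 -0.219  0.58 ] [ 0.61  -0.155  0.591]
top 0.49 2 [ 0.649 -0.149  0.498] [ 0.658 -0.149  0.5  ]
top 0.51 5 [ 0.648 -0.15   0.507] [ 0.658 -0.148  0.515]
top 0.53 29 [ 0.644 -0.156  0.523] [ 0.668 -0.149  0.536]
```

View pics/c5.png

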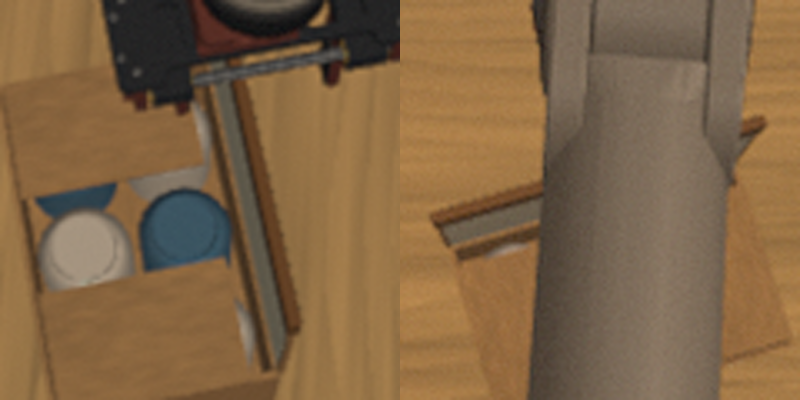

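The left crop shows both flaps flat and the open gripper above the lid edge, with its fingertips at about (140,100)–(330,80). Depth puts the real fingertips about 7 mm above the reported TCP, which confirms the ~32 mm offset. Next I'll descend and grip.

{"api": "play_rows", "payload": {"rows": "0 0 0 0.0015 0 0.04 0.0878; 0 0 0 0.0015 0 0.08 0.0878; 0 0 0 0.0015 0 0.11 0.0878; 0 0 0 0.0015 0 0.128 0.0878; 0 0 0 0.0015 0 0.128 0.05; 0 0 0 0.0015 0 0.128 0; 0 0 0 0.0015 0 0.128 0; 0 0 0 0.0015 0 0.128 0; 0 0 0 0.0015 0 0.128 0; 0 0 0 0.0015 0 0.128 0", "grip_force": 15}}

```text
t: 14.48
ee_pos: [0.6076, -0.0193, 0.2745]
ee_rot: [-3.113, -0.424, -0.0]
wrist_force: [-0.8, -0.1, -0.5]
opening: 0.355
```

```bash
python3 flap.py;python3 -c "
from rg import *
ph=np.radians(np.linspace(90,60,8))[1:]; d=.135
# reported TCP: distance from hinge along lid
rel([(.579-d*np.cos(p),-.181,.138+d*np.sin(p)) for p in ph],[RG(p) for p in ph])"
```

```text
side L 382 [-0.04 -0.01  0.02  0.05  0.07]
side R 816 [-0.03  0.    0.03  0.06  0.09]
side lid 328 [1.549 1.555 1.575 1.595 1.607]
top L 156 [-0.01  0.03  0.06  0.09  0.13]
top R 368 [0.   0.03 0.06 0.09 0.13]
top lid 237 [1.559 1.561 1.577 1.597 1.61 ]
t 14.57 now carton [ 0.5803 -0.1809  0.2744] F [-0.94 -0.73 -0.53] open 0.262
tool in carton
 [[ 1.  0.  0.]
 [ 0. -1.  0.]
 [ 0. -0. -1.]]
[-0.   4.3  0. ] [-0.0114  0.0001  0.0017]
[-0.   8.6  0. ] [-0.0214  0.0001  0.0029]
[-0.  12.9  0. ] [-0.0314  0.0001  0.0047]
[-0.  17.1  0. ] [-0.0411  0.0001  0.0074]
[-0.  21.4  0. ] [-0.0506  0.0001  0.0107]
[-0.  25.7  0. ] [-0.0599  0.0001  0.0147]
[-0. 30.  0.] [-0.0688  0.0001  0.0194]
```

Fingers are still closing.

{"api": "play_rows", "payload": {"rows": "0 0 0 0 0 0 0; 0 0 0 0 0 0 0; 0 0 0 0 0 0 0; 0 0 0 0 0 0 0; 0 0 0 0 0 0 0", "grip_force": 15}}

```text
t: 15.2
ee_pos: [0.6074, -0.0193, 0.2743]
ee_rot: [-3.113, -0.424, 0.001]
wrist_force: [-2.6, 1.0, 2.1]
opening: 0.115
```

```bash
python3 -c "
from rg import *
rel([(.5803,-.181,.273)],RG(np.pi/2))"
```

```text
t 15.2 now carton [ 0.5802 -0.1809  0.2743] F [-2.64  0.97  2.14] open 0.115
tool in carton
 [[ 1.  0. -0.]
 [ 0. -1.  0.]
 [-0. -0. -1.]]
[-0.  0.  0.] [0.0002 0.0001 0.0013]
```

The opening of 10.1 mm matches the hem thickness, so the lid is gripped. I'll swing it about 9° first and check.

{"api": "play_rows", "payload": {"rows": "0 3 0 -0.0071 0 0.0002 0; 0 6 0 -0.0142 0 0.0007 0; 0 9 0 -0.0213 0 0.0017 0; 0 9 0 -0.0213 0 0.0017 0; 0 9 0 -0.0213 0 0.0017 0"}}

```text
t: 15.82
ee_pos: [0.5873, -0.025, 0.273]
ee_rot: [-3.083, -0.42, -0.243]
wrist_force: [-3.5, -1.0, 4.4]
opening: 0.112
```

```bash
cat > st.py <<'E'
from rg import *
o=r.get_obs(); R0=Ro.from_rotvec(o['ee_rot']).as_matrix(); print('F tool',(R0.T@o['wrist_force']).round(2),'M tool',(R0.T@o['moment']).round(3))
rel([],None)
for n in('side','top'):
    im,W=cloud(n); Q=W@C; np.savez(n+'l.npz',im=im,W=W)
    # lid inner/outer/hem points away from the gripper, plane fit over y' outside the hand
    m=(abs(Q[...,1]+.181)<.135)&(abs(Q[...,1]+.181)>.06)&(Q[...,2]>.2)&(Q[...,2]<.33)
    dx=.579-Q[...,0]; dz=Q[...,2]-.138; rr=np.hypot(dx,dz); m&=(rr>.07)&(rr<.178); a=np.arctan2(dz,dx)
    for s in(-1,1):
        k=m&((Q[...,1]+.181)*s>0); print(n,s,k.sum(),np.percentile(a[k],[5,25,50,75,95]).round(3) if k.sum()>5 else '')
E
python3 st.py
```

```text
F tool [-2.93 -0.02 -4.9 ] M tool [ 0.151 -1.048  0.007]
t 15.82 now carton [ 0.5592 -0.181   0.273 ] F [-3.53 -0.96  4.38] open 0.112
tool in carton
 [[ 0.988  0.     0.157]
 [ 0.    -1.     0.   ]
 [ 0.157  0.    -0.988]]
side -1 185 [1.396 1.412 1.432 1.443 1.453]
side 1 0 
top -1 14 [1.41  1.418 1.434 1.45  1.461]
top 1 108 [1.407 1.42  1.434 1.449 1.461]
```

{"api": "play_rows", "payload": {"rows": "0 0 0 -0.002 0 0 0; 0 0 0 -0.004 0 0 0; 0 0 0 -0.004 0 0 0"}}

```text
t: 16.3
ee_pos: [0.5844, -0.0258, 0.2725]
ee_rot: [-3.083, -0.42, -0.245]
wrist_force: [-1.2, -0.6, 4.3]
opening: 0.11
```

```bash
python3 st.py
```

```text
F tool [-0.59  0.23 -4.4 ] M tool [ 0.136 -0.133 -0.025]
t 16.3 now carton [ 0.5563 -0.181   0.2725] F [-1.17 -0.56  4.25] open 0.11
tool in carton
 [[ 0.987  0.     0.158]
 [ 0.    -1.    -0.001]
 [ 0.158  0.001 -0.987]]
side -1 208 [1.379 1.395 1.417 1.424 1.434]
side 1 0 
top -1 15 [1.39  1.4   1.413 1.427 1.438]
top 1 113 [1.387 1.4   1.415 1.431 1.444]
```

Adding the shift removed the moment, so the offset behaves like a bias in world z. That puts the hinge at z≈0.106 in reported coordinates. I'll replan with a radius of 0.168.

```bash
python3 -c "
from rg import *
ph=np.radians([78,75,72,69,66,63,60]); d=.168
rel([(.5805-d*np.cos(p),-.181,.1065+d*np.sin(p)) for p in ph],[RG(p) for p in ph])"
```

```text
t 16.4 now carton [ 0.5561 -0.181   0.2725] F [-0.67  1.28  4.42] open 0.11
tool in carton
 [[ 0.987  0.     0.158]
 [ 0.    -1.    -0.   ]
 [ 0.158  0.001 -0.987]]
[0.  2.9 0. ] [-0.0107  0.     -0.    ]
[0.  5.9 0. ] [-0.0195  0.      0.0007]
[0.  8.9 0. ] [-0.0282 -0.      0.0018]
[ 0.  11.9  0. ] [-0.0368 -0.      0.0034]
[ 0.  14.9  0. ] [-0.0454 -0.      0.0054]
[ 0.  17.9  0. ] [-0.0538 -0.      0.0079]
[ 0.  20.9  0. ] [-0.0621 -0.      0.0108]
```

{"api": "play_rows", "payload": {"rows": "0 2.9 0 -0.0105 0 0 0; 0 5.9 0 -0.0195 0 0.0005 0; 0 8.9 0 -0.028 0 0.0015 0; 0 10.5 0 -0.0325 0 0.0022 0; 0 10.5 0 -0.0325 0 0.0022 0"}}

```text
t: 17.02
ee_pos: [0.5517, -0.0347, 0.2632]
ee_rot: [-3.025, -0.411, -0.518]
wrist_force: [8.6, -0.8, -11.9]
opening: 0.126
```

```bash
python3 st.py;  python3 -c "
from rg import *
ph=np.radians([67.5,65,62.5,60]); d=.168
rel([(.5805-d*np.cos(p),-.181,.1065+d*np.sin(p)) for p in ph],[RG(p) for p in ph])"
```

```text
F tool [ 3.69  3.08 13.9 ] M tool [-0.508  0.567 -0.033]
t 17.02 now carton [ 0.5223 -0.1809  0.2632] F [  8.64  -0.81 -11.88] open 0.126
tool in carton
 [[ 0.943 -0.     0.333]
 [-0.    -1.    -0.   ]
 [ 0.333  0.    -0.943]]
side -1 541 [1.141 1.164 1.173 1.182 1.189]
side 1 365 [1.136 1.162 1.171 1.18  1.188]
top -1 359 [1.152 1.186 1.195 1.201 1.209]
top 1 358 [1.154 1.185 1.194 1.2   1.206]
t 17.12 now carton [ 0.523  -0.181   0.2634] F [ 5.97  0.41 -9.89] open 0.125
tool in carton
 [[ 0.943  0.     0.332]
 [ 0.    -1.    -0.001]
 [ 0.332  0.001 -0.943]]
[0.1 3.1 0. ] [-0.007   0.     -0.0007]
[0.1 5.6 0. ] [-0.0143  0.     -0.0001]
[0.1 8.1 0. ] [-0.0216  0.      0.0008]
[ 0.1 10.6  0. ] [-0.0288  0.      0.002 ]
```

{"api": "play_rows", "payload": {"rows": "0 1.5 0 0.001 0 0.001 0; 0 2.5 0 0.001 0 0.002 0; 0 2.5 0 0.001 0 0.002 0"}}

```text
t: 17.5
ee_pos: [0.5545, -0.0341, 0.2638]
ee_rot: [-3.006, -0.409, -0.587]
wrist_force: [0.7, 1.1, 2.6]
opening: 0.112
```

```bash
python3 st.py
```

```text
F tool [ 1.86 -0.93 -2.05] M tool [0.058 0.095 0.047]
t 17.5 now carton [ 0.5253 -0.181   0.2638] F [0.67 1.15 2.6 ] open 0.112
tool in carton
 [[ 0.927  0.     0.376]
 [-0.    -1.     0.   ]
 [ 0.376 -0.    -0.927]]
side -1 523 [1.154 1.179 1.187 1.194 1.202]
side 1 333 [1.149 1.175 1.184 1.193 1.2  ]
top -1 347 [1.164 1.195 1.204 1.211 1.218]
top 1 352 [1.161 1.195 1.203 1.21  1.216]
```

{"api": "play_rows", "payload": {"rows": "0 2 0 -0.005 0 0 0; 0 4 0 -0.01 0 0.0004 0; 0 6 0 -0.015 0 0.0008 0; 0 7.9 0 -0.0198 0 0.0014 0; 0 7.9 0 -0.0198 0 0.0014 0; 0 7.9 0 -0.0198 0 0.0014 0"}}

```text
t: 18.35
ee_pos: [0.5376, -0.0388, 0.2549]
ee_rot: [-2.943, -0.401, -0.786]
wrist_force: [0.8, -0.1, 1.7]
opening: 0.114
```

```bash
python3 st.py
python3 - <<'E'
from h import *
P=[]
for n in('side','top'):
    z=np.load(n+'l.npz'); Q=z['W']@C; y=Q[...,1]+.181
    for s in(-1,1):
        # outer face, thin part (r 40..130mm), plane fit
        dx=.579-Q[...,0]; dz=Q[...,2]-.138; rr=np.hypot(dx,dz); a=np.arctan2(dz,dx)
        m=(y*s>.06)&(y*s<.13)&(rr>.03)&(rr<.135)&(a>.8)&(a<1.4)
        if m.sum()>30:
            vx,vz,x0,z0=cv2.fitLine(np.c_[Q[m][:,0],Q[m][:,2]].astype(np.float32),cv2.DIST_HUBER,0,.002,.002).ravel(); print(n,s,m.sum(),'lid slope angle',np.arctan2(abs(vz),abs(vx)).round(3))
a=[]
for n,(y,x) in(('side',(150,200)),('top',(140,230))):
    im=np.load(n+'l.npz')['im']; a.append(cv2.resize(im[y:y+150,x:x+150],(400,400),interpolation=cv2.INTER_CUBIC))
save('c6',np.hstack(a))
E
python3 flap.py
```

```text
F tool [ 1.53  0.31 -1.12] M tool [-0.049  0.169 -0.03 ]
t 18.35 now carton [ 0.5077 -0.1811  0.2549] F [ 0.82 -0.09  1.73] open 0.114
tool in carton
 [[ 0.867  0.     0.499]
 [ 0.    -1.    -0.   ]
 [ 0.499  0.    -0.867]]
side -1 690 [1.014 1.034 1.043 1.051 1.061]
side 1 366 [1.009 1.029 1.042 1.049 1.059]
top -1 474 [1.028 1.052 1.061 1.068 1.081]
top 1 477 [1.027 1.053 1.061 1.069 1.079]
side -1 556 lid slope angle 1.032
side 1 319 lid slope angle 1.032
top -1 371 lid slope angle 1.033
top 1 375 lid slope angle 1.036
side L 153 [0.76 1.09 1.3  1.45 1.54]
side R 518 [-0.01  0.02  0.07  1.11  1.41]
side lid 692 [1.017 1.036 1.054 1.061 1.068]
top L 360 [-0.    0.02  0.08  1.09  1.39]
top R 228 [0.03 0.09 0.86 1.25 1.44]
top lid 547 [1.031 1.052 1.068 1.074 1.079]
```

View pics/c6.png

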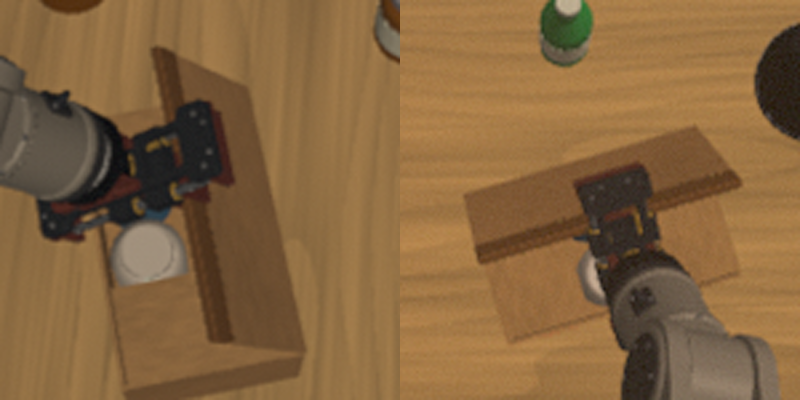

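The lid stands at about 60° (1.03–1.06 rad), gripped at its hem near (205,150) in the side crop and (615,210) in the top crop, and both flaps are flat. I'll hold for a moment, check the other things, and hand in.

{"api": "play_rows", "payload": {"rows": "0 0 0 0 0 0 0; 0 0 0 0 0 0 0; 0 0 0 0 0 0 0; 0 0 0 0 0 0 0; 0 0 0 0 0 0 0; 0 0 0 0 0 0 0"}}

```text
t: 19.3
ee_pos: [0.5371, -0.0389, 0.2546]
ee_rot: [-2.943, -0.4, -0.786]
wrist_force: [-0.9, 1.0, 5.0]
opening: 0.118
```

```bash
python3 st.py
python3 - <<'E'
from h import *
d0=np.load('top0.npz')['W']; d1=np.load('topl.npz')['W']; s0=np.load('side0.npz')['W']; s1=np.load('sidel.npz')['W']
B={'kettle':(.63,.8,-.42,-.25),'mug':(.38,.5,.37,.47),'tape':(.29,.41,.24,.36),'soap':(.73,.82,-.05,.03),'jar':(.69,.8,.2,.3),'bowl':(.32,.47,-.47,-.33)}
for k,(a,b,c,d) in B.items():
    f=lambda W:np.round(W[(W[...,0]>a)&(W[...,0]<b)&(W[...,1]>c)&(W[...,1]<d)&(W[...,2]>.03)&(W[...,2]<.225)].mean(0),3)
    print(k,f(d0),f(d1),f(s0),f(s1))
Q=d1@C
for nm,y in(('L',-.11),('R',-.25)):
    m=(abs(Q[...,1]-y)<.02)&(Q[...,0]>.41)&(Q[...,0]<.46)&(Q[...,2]<.2); print(nm,m.sum(),np.percentile(Q[m][:,2],[5,50,95]).round(3))
E
```

```text
F tool [ 1.98 -1.17 -4.57] M tool [ 0.015  0.315 -0.06 ]
t 19.3 now carton [ 0.5071 -0.181   0.2546] F [-0.86  0.97  4.95] open 0.118
tool in carton
 [[ 0.867 -0.     0.499]
 [-0.    -1.    -0.   ]
 [ 0.499  0.    -0.867]]
side -1 690 [1.011 1.03  1.04  1.049 1.058]
side 1 371 [1.004 1.027 1.038 1.047 1.056]
top -1 475 [1.021 1.051 1.059 1.065 1.076]
top 1 483 [1.023 1.048 1.057 1.064 1.074]
kettle [ 0.705 -0.314  0.164] [ 0.705 -0.314  0.164] [ 0.708 -0.336  0.181] [ 0.708 -0.336  0.18 ]
mug [0.443 0.423 0.071] [0.443 0.422 0.071] [0.443 0.418 0.067] [0.443 0.418 0.067]
tape [0.352 0.298 0.047] [0.352 0.298 0.047] [0.35  0.295 0.044] [0.35  0.296 0.044]
soap [ 0.767 -0.008  0.127] [ 0.767 -0.007  0.127] [ 0.772 -0.02   0.123] [ 0.772 -0.021  0.124]
jar [0.739 0.245 0.113] [0.739 0.246 0.114] [0.743 0.237 0.105] [0.743 0.237 0.106]
bowl [ 0.397 -0.421  0.048] [ 0.397 -0.42   0.048] [ 0.391 -0.409  0.047] [ 0.39  -0.409  0.047]
L 217 [0.132 0.136 0.14 ]
R 83 [0.132 0.136 0.141]
```

All checks are good, so I'm handing in.

```bash
python3 -c "
from workcell import job; print(job.hand_in())"
```

```text
the job is handed in; nothing more can be done
None
```

Both side flaps are folded flat, and the gripper is holding the lid at 60 degrees by its hem. I handed the job in at about 19.3 s; no verdict is reported.

**Last checks:**
- **Lid:** the cameras put it at 1.03–1.06 rad against a target of 1.047. It was steady over the last 0.95 s to within about 0.004 rad, and the finger opening of about 10 mm matches the hem thickness.
- **Flaps:** both top surfaces are at z of about 136 mm, which is flat. In the pass at the final lid angle, the flap-angle check gave mixed readings because lid points fell inside its area. I used the surface heights for the final judgement instead.
- **Other kitchen things:** all six are within about 1 mm of where they started.

**What disagreed on the way:**
- **Fingertip height:** with the tool pointing down, the real fingertips were about 30 mm higher than the reported TCP and the stated 25 mm nose length imply. My first sweep at the left flap went over it without moving it, so I allowed for the offset after that.
- **Lid swing:** the turning radius needed about 0.15 m. My first two guesses, 0.136 m and 0.168 m, were off to either side. The second one briefly raised the wrist force to about 14 N before I corrected it.

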